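# Set up the titrator for the next run

### The job

Set up the titrator for the next run: stand the amber titrant bottle in the round bottle holder at the back of the titrator, stand the glass titration vessel in the middle of the stirrer plate in front of it, and put the lid on top of the vessel so that its plug sits fully inside the rim. In the two-place drip tray beside the titrator, stand the clear round solvent bottle in the place nearer the robot and the square white waste bottle in the place behind it. Set everything down gently and upright, never tip a bottle or the vessel over, and leave the wash bottle standing where it is.

Things in the scene. Friction and masses are not known exactly. Their poses are not given: they have to be found in the camera images.
- titrant_bottle: Loose. Amber (dark brown) round glass bottle with a paper label band and a black round screw cap, 144 mm tall in all: body 70 mm diameter up to 88 mm, sloping shoulder to a neck at 108 mm, cap 38 mm diameter from 114 to 144 mm. About 0.3 to 0.55 kg. Take it by the cap from above. Origin: centre of its underside, z up.
- solvent_bottle: Loose. Small clear-glass round bottle, 106 mm tall in all: body 56 mm diameter up to 62 mm, shoulder, and a wide teal screw cap 44 mm diameter from 78 to 106 mm. About 0.2 kg. Take it by the cap from above. Origin: centre of its underside, z up.
- waste_bottle: Loose. White plastic bottle of square section, 124 mm tall in all: body 54 x 54 mm up to 86 mm, shoulder, and a round white cap 40 mm diameter from 98 to 124 mm. About 0.2 kg. Take it by the cap from above; it fits the tray at any yaw, with most room (17 mm each side) when its sides are parallel to the tray's. Its sides face its own x and y. Origin: centre of its underside, z up.
- vessel: Loose. Open clear-glass titration vessel, 85 mm tall: 46 mm diameter at the foot, widening to 64 mm at 40 mm height and straight from there to the open rim; wall 3 mm, so the mouth is 58 mm wide. 0.11 kg. Can be taken across its outside just below the rim. Origin: centre of its underside, z up.
- lid: Loose. Round white plastic lid of the vessel, 46 mm tall, standing on its plug (50 mm diameter, chamfered to 42 below, 8 mm tall); flange 68 mm diameter from 8 to 14 mm; central grip stem 22 mm diameter up to 46 mm; three small port stoppers 23 mm from the axis reach 19.5 mm. 0.06 kg. Fully on, its origin is 77 mm above the vessel's. Origin: centre of its underside, z up.
- stirrer: Target, part of the titrator (fixed while you work; the titrator stands differently at each start). Flat round white stirrer plate with a teal edge, 88 mm diameter, on the titrator's deck just behind its touch screen. Origin: centre of the plate's top surface, 56 mm above the bench; x points away from the touch screen towards the bottle holder.
- holder: Target, part of the titrator: round white open bottle holder (a shallow tub) at the back of the titrator, 130 mm behind the stirrer plate. Inside 82 mm diameter, wall 3 mm thick, wall top 20 mm above its inner floor. Origin: centre of the inner floor, 46 mm above the bench.
- tray: Target, fixed; left or right of the titrator (the black printer is on the other side). Grey open drip tray 188 (x) by 96 (y) by 20 mm high, walls and floor 4 mm, a wall across the middle making two places 88 mm square. Its x points roughly away from the robot: near place centred at x = -46 mm, the one behind at +46 mm. Origin: centre of the underside; the floor's top is at z = 4 mm.
- wash_bottle: Bystander, loose, to be left alone: white translucent-looking plastic wash bottle, 60 mm diameter body, about 160 mm tall with a thin bent spout that reaches 48 mm from its axis along its own y. It stands among the things. Origin: centre of its underside, z up.
Things that resemble listed ones, but are neither listed nor needed, are in the scene too. What is shaped like the waste_bottle but green or purple is not meant. Leave any green or purple look-alike of the solvent_bottle alone.

How it is judged:
At the end, for the whole second after the job is handed in: Titrant bottle on the holder floor (10 mm of centre); solvent bottle in the near, waste bottle in the far tray place (18 mm); vessel on the stirrer plate (12 mm of centre); lid flange down on its rim (4 mm high, 7 mm aside); all upright (0.06 rad), at rest; wash bottle within 20 mm (horizontal distance between titrant_bottle and holder below 0.01 m and z of titrant_bottle in the frame of holder between -0.004 and 0.004 m and angle between each of titrant_bottle, solvent_bottle, waste_bottle, vessel, lid, wash_bottle's own z axis and vertical below 0.06 rad and linear speed of each of titrant_bottle, solvent_bottle, waste_bottle, vessel, lid below 0.02 m/s and angular speed of each of titrant_bottle, solvent_bottle, waste_bottle, vessel, lid below 0.2 rad/s and x of solvent_bottle in the frame of tray between -0.064 and -0.028 m and y of solvent_bottle in the frame of tray between -0.018 and 0.018 m and z of solvent_bottle in the frame of tray between 0 and 0.008 m and x of waste_bottle in the frame of tray between 0.028 and 0.064 m and y of waste_bottle in the frame of tray between -0.018 and 0.018 m and z of waste_bottle in the frame of tray between 0 and 0.008 m and horizontal distance between vessel and stirrer below 0.012 m and z of vessel in the frame of stirrer between -0.004 and 0.004 m and horizontal distance between lid and vessel below 0.007 m and z of lid in the frame of vessel between 0.073 and 0.081 m and distance of wash_bottle from where it was at the start of the episode below 0.02 m); the robot touches nothing.
It fails at once if the wash bottle is pushed more than 30 mm or tipped over (distance of wash_bottle from where it was at the start of the episode above 0.03 m or angle between wash_bottle's own z axis and vertical above 0.5 rad).
It fails at once if a bottle or the vessel is tipped over (more than 0.7 rad) (angle between any of titrant_bottle, solvent_bottle, waste_bottle, vessel's own z axis and vertical above 0.7 rad).
It fails at once if a thing is let fall (released and moving at over 0.5 m/s: a drop of more than about 13 mm) ((contact force between the fingers and titrant_bottle below 0.05 N and linear speed of titrant_bottle above 0.5 m/s) or (contact force between the fingers and solvent_bottle below 0.05 N and linear speed of solvent_bottle above 0.5 m/s) or (contact force between the fingers and waste_bottle below 0.05 N and linear speed of waste_bottle above 0.5 m/s) or (contact force between the fingers and vessel below 0.05 N and linear speed of vessel above 0.5 m/s) or (contact force between the fingers and lid below 0.05 N and linear speed of lid above 0.5 m/s)).
It fails at once if a thing is slammed down on its place (contact force over 100 N) (contact force between vessel and stirrer above 100 N or contact force between titrant_bottle and holder above 100 N or contact force between any of solvent_bottle, waste_bottle and tray above 100 N or contact force between lid and vessel above 100 N).
It also fails if it takes over 144 s, if anything falls off the work surface, if the arm or the gripper's body presses on something with over 40 N, if the wrist force passes 120 N, or if a joint passes its speed limit or range.

### The arm

A 6-joint arm with a two-finger parallel gripper is mounted at the origin on the work surface. World frame = base frame: x ahead of the robot, y to its left, z up, the work surface at z = 0. Lengths are in m, angles in rad, forces in N, time in s.
With the tool pointing down it reaches from about 0.35 to 0.875 m from the base axis. Payload 4.2 kg.
Tool frame: the origin (TCP) lies between the finger pads; the fingertips stand env.tips_ahead ahead of it and the grasp point (between the pads) lies 8 mm behind it (env.tips_ahead is the distance from the TCP to the fingertips, in m); z points along the fingers, y is the line along which they close (so a half turn about z gives the same grasp; the last joint's range is limited). The gripper opens to 87 mm and grips with 3 to 60 N. Pads are 19 mm wide; open, the fingers measure 117 mm over their backs; the gripper's body (75 mm by 190 mm) begins 51 mm behind the grasp point.
Start: joints at [1.531, 0.385, 0.008, 0, -1.194, -0.259], TCP at [0.184, 0.597, 0.234] pointing down, gripper open.
Joint ranges: [-3.14, 3.14], [-1.21, 2.06], [-1.07, 1.41], [-3.16, 2.05], [-2.99, -0.16], [-3.1, 3.1]. Speed limits (rad/s): [2.79, 2.79, 3.14, 3.14, 3.14, 3.14].

### API

Orientations are given as a unit quaternion [x, y, z, w].
In Python, from cell import env gives the robot as it stands. The module is installed in compiled form; this text tells all that it offers.
- The arm moves only by the tool play_rows, never from a script. Its argument "steps" is a list of rows, each a list of 3 entries, a list of its own where there are three numbers: the closure, from 0 (fully open) to 1 (shut), then the shift along the tool's x, y, z in cm, then the turn about the tool's z in rad. In form: [[grip, [tx, ty, tz], spin], ...]. A call has 1 to 20 rows; each row shifts and turns the commanded pose from where the row before left it, along the tool's axes as they then stand; what a row does not reach is not made up. A row lasts 1/10 s, in which the tool goes at most 50 mm and 8.59 degrees, less where a joint would pass 70% of its speed; a pose out of reach is approached as far as the arm can. A call with a gripper value outside its range is refused whole. The fingers move at their own pace and stop on an object; "grip_force" is the grip in N (left out, the last holds). Time passes only in rows, so rows that do not move let the fingers close. It gives the time, the measured TCP pose, the force, the opening and the grip force at its end, in the units of the state.
- env.get_state(): the state, without advancing time (a new reading comes with each control period).
- env.read_camera(name): name is "scene" or "top" or "wrist"; returns a dict with "image" (384x512x3 uint8, red, green, blue), "depth" (384x512 float32, m along the optical axis (not along the pixel's ray), 0 where there is no reading), "K" (3x3 intrinsics, pixels), "T" (4x4, takes a point from camera to world coordinates). Camera axes: x right, y down, z forward; pixel columns grow to the right and rows downward; lengths in m; the calibration is good to about 2 mm. The wrist camera is an equidistant fisheye: a pixel r from the principal point sees the ray r / f radians off the axis. A picture is of the moment at which its call begins.
- env.hand_in(): hands the job in; it is judged then, once.
Trained networks look in a picture, given as the dict that the camera call returned (one of the last four; its "shot" number tells which), for a name from the list of things; names that differ only in an ending like _2 or _b are one class to them, and where a whole thing is asked for, a point or a joint stands for the part that bears it (a point fixed in the world has none). Each returns a list of dicts, best first, with "conf" (0 to 1); they miss things now and then, are a little off and sometimes report something else, mostly with a low value. They report only what shows in the picture. A call takes as long as a camera call. They do not tell look-alikes from the thing itself.
- env.masks_of(picture, thing): "region" (384x512 bool, what is visible of it) and "extent" ([left, top, right, bottom] in pixels, round what is visible of it).
The state is a dict: "t": time; "joint_positions": joint angles; "dq": joint speeds; "joint_torque": joint torques, N m; "tool_pos": TCP position; "orientation": TCP orientation; "wrist_force": force on the tool from outside, world axes, zero at the start; "torque": the same for the moment, N m; "gripper_width": finger opening in m; "finger_force": force on a finger pad.
Only numpy, scipy, OpenCV 4.12 (cv2) and the standard library are available. Lean on these libraries where they do the work, as an engineer would, in place of code of your own. Each camera call takes 0.05 s, during which the arm holds its last target. There are 200 camera calls.

## Working session

There is one attempt and no reset: what is moved stays moved. The work goes in short steps, Python scripts to look and compute and a tool call to move; the robot and the scene stay as the last step left them, time stands still between calls to the robot, and variables do not carry over. Pictures are saved under pics/ and viewed, at most 14 in all, crops included, and the job is handed in when it is done.

Besides the shell and the picture viewer there is one more tool, called after ">>>" by a JSON object that holds its "api" and its "payload". play_rows: Moves the arm, as the interface text tells. Its arguments: {"type":"object","properties":{"steps":{"type":"array"},"grip_force":{"type":"number"}},"required":["steps"]}

```bash
mkdir -p pics
cat > h.py <<'E'
import numpy as np, cv2
from cell import env
def save(c,n,crop=None,s=1):
    im=c["image"][:,:,::-1]
    if crop: im=im[crop[1]:crop[3],crop[0]:crop[2]]
    cv2.imwrite("pics/"+n,cv2.resize(im,None,fx=s,fy=s,interpolation=cv2.INTER_CUBIC))
def pts(c,mask=None):
    d=c["depth"]; v,u=np.nonzero((d>0)&(mask if mask is not None else True))
    z=d[v,u]; K=c["K"]; p=np.stack([(u-K[0,2])/K[0,0]*z,(v-K[1,2])/K[1,1]*z,z],1)
    return p@c["T"][:3,:3].T+c["T"][:3,3]
E
python3 - <<'E'
from h import *
print(env.tips_ahead, env.get_state())
for n in("scene","top"):
    c=env.read_camera(n); save(c,n+"0.png",s=1.5); print(n,c["T"].round(3).tolist(),c["K"].tolist())
    for t in["titrant_bottle","solvent_bottle","waste_bottle","vessel","lid","stirrer","holder","tray","wash_bottle"]:
        for m in env.masks_of(c,t):
            p=pts(c,m["region"]); 
            print(t,round(m["conf"],2),m["extent"],np.median(p,0).round(3),p.min(0).round(3),p.max(0).round(3))
E
```

```text
0.011 {'t': 0.0, 'joint_positions': array([ 1.53058727e+00,  3.85568113e-01,  6.64522447e-03, -4.83188427e-04,
       -1.19398559e+00, -2.58596694e-01]), 'dq': array([-0.00112132,  0.00076272, -0.00100984, -0.00109707,  0.00021262,
       -0.00100845]), 'joint_torque': array([-1.81046080e-04, -3.90670323e+01,  1.87407178e+01,  4.21989709e+00,
        1.09584627e-02, -1.94167155e-04]), 'tool_pos': array([0.18380493, 0.5967709 , 0.23246253]), 'orientation': array([ 9.88846287e-01, -1.48935741e-01, -1.08125463e-04,  1.07425604e-03]), 'wrist_force': array([-0.46019459, -0.9478086 , -0.99318854]), 'torque': array([-0.02142312,  0.02968803, -0.02600585]), 'finger_force': 0.0, 'gripper_width': 0.08712631699000851}
scene [[-0.692, 0.577, -0.434, 1.01], [0.722, 0.557, -0.411, 0.493], [0.005, -0.598, -0.802, 0.943], [0.0, 0.0, 0.0, 1.0]] [[380.39156469994947, 0.0, 260.88940375240054], [0.0, 380.39156469994947, 189.8973790036068], [0.0, 0.0, 1.0]]
titrant_bottle 0.83 [147.3, 106.2, 172.8, 150.6] [ 0.597 -0.345  0.084] [ 0.528 -0.533 -0.005] [ 0.623 -0.325  0.145]
titrant_bottle 0.18 [321.6, 258
[... 2371 characters left out ...]
[ 0.452 -0.376  0.089] [ 0.424 -0.438 -0.006] [ 0.495 -0.357  0.131]
vessel 0.76 [183.1, 202.6, 203.6, 222.3] [0.431 0.216 0.022] [ 0.395  0.18  -0.006] [0.467 0.241 0.091]
lid 0.77 [127.3, 198.8, 145.9, 222.3] [0.436 0.398 0.015] [0.407 0.371 0.005] [0.47  0.433 0.053]
stirrer 0.57 [243.6, 178.3, 275.7, 210.2] [0.493 0.02  0.055] [ 0.447 -0.027  0.044] [0.538 0.066 0.066]
holder 0.9 [249.2, 138.4, 274.1, 167.7] [0.625 0.012 0.047] [ 0.579 -0.032  0.034] [0.669 0.054 0.072]
tray 0.7 [309.2, 135.2, 344.4, 193.9] [ 0.6   -0.205  0.004] [ 0.504 -0.26  -0.007] [ 0.699 -0.148  0.027]
wash_bottle 0.61 [310.8, 206.9, 334.9, 228.5] [ 0.424 -0.174  0.105] [ 0.399 -0.212 -0.011] [ 0.452 -0.142  0.164]
```

View pics/scene0.png

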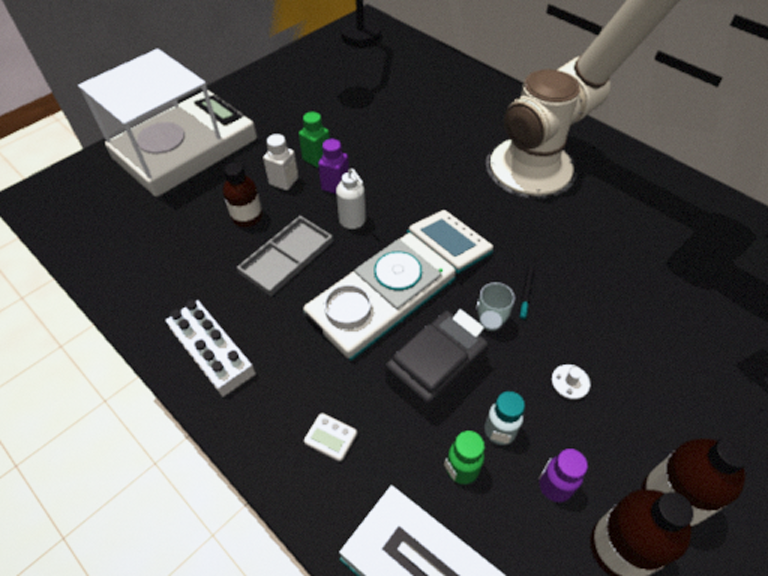

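View pics/top0.png

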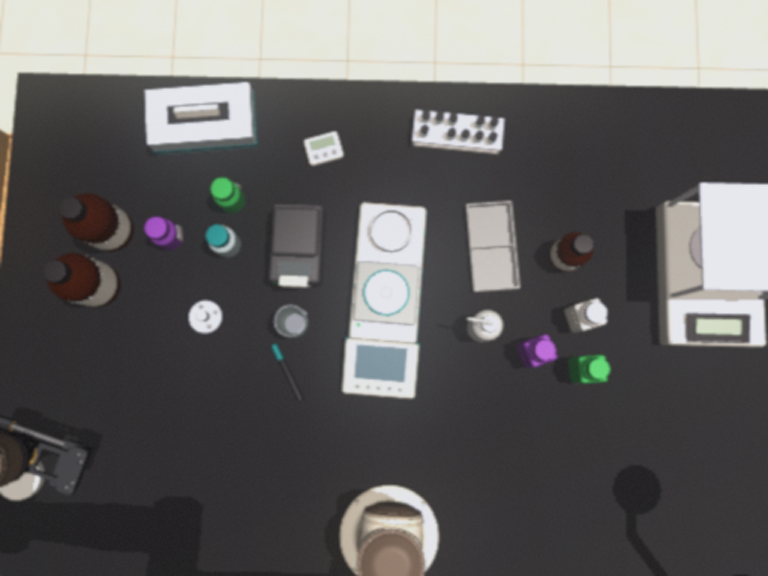

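The amber bottle of the right size is at top (573,250); the two large ambers at the left are decoys. The solvent bottle is the teal-capped one at (222,240). The waste bottle is the white one at (588,314). The green and purple ones are decoys. The vessel is at (291,321), the lid at (205,317), the wash bottle at (486,325) and the tray at (492,246).

```bash
cat >> h.py <<'E'
from scipy.optimize import least_squares
def circ(p,r):
    c0=(p[:,:2].min(0)+p[:,:2].max(0))/2
    return c0
def band(P,c,R,z0,z1):
    return P[(np.hypot(*(P[:,:2]-c).T)<R)&(P[:,2]>z0)&(P[:,2]<z1)]
def cap(P,c,h,r,R=None):
    """disc of known radius whose centre best covers top-band points"""
    q=band(P,np.array(c),R or r+.03,h-.005,h+.008)
    if len(q)<5: return None,len(q)
    (x,y),rad=cv2.minEnclosingCircle(q[:,:2].astype(np.float32))
    return (np.r_[q[:,:2].mean(0),x,y,rad,np.median(q[:,2])]).round(4).tolist(),len(q)
E
python3 - <<'E'
from h import *
cs={n:env.read_camera(n) for n in("scene","top")}
s=cs["scene"]
a=s["image"][50:170,130:260];b=s["image"][240:360,280:410]
cv2.imwrite("pics/crop.png",cv2.resize(np.hstack([a,b])[:,:,::-1],None,fx=3,fy=3,interpolation=cv2.INTER_CUBIC))
for n,c in cs.items():
    P=pts(c)
    for t,ctr,h,r in[("titrant",(.59,-.345),.144,.019),("solvent",(.60,.36),.106,.022),("waste",(.46,-.376),.124,.02),("vessel",(.428,.21),.085,.032),("lidstem",(.438,.402),.046,.011),("lidflange",(.438,.402),.014,.034),("wash",(.43,-.17),.15,.03),("holderrim",(.625,.01),.066,.044),("stir",(.493,.02),.056,.044)]:
        print(n,t,cap(P,ctr,h,r))
    q=P[(P[:,2]>.014)&(P[:,2]<.026)&(abs(P[:,0]-.6)<.12)&(abs(P[:,1]+.205)<.07)]
    print("tray",cv2.minAreaRect(q[:,:2].astype(np.float32)),len(q))
    # titrator/tray yaw via rim points pca
    d=q[:,:2]-q[:,:2].mean(0); w,v=np.linalg.eigh(d.T@d); print(q.mean(0),np.arctan2(v[1,1],v[0,1]))
    q=band(P,np.array([.457,-.376]),.06,.03,.086)[:,:2]
    print("waste body",cv2.minAreaRect(q.astype(np.float32)))
E
```

```text
scene titrant ([0.5864, -0.3617, 0.5846, -0.3629, 0.02, 0.1424], 85)
scene solvent ([0.5951, 0.3614, 0.5942, 0.3608, 0.0226, 0.1048], 244)
scene waste ([0.4533, -0.3902, 0.4546, -0.3936, 0.0227, 0.122], 75)
scene vessel ([0.4264, 0.2101, 0.4267, 0.21, 0.0331, 0.0832], 84)
scene lidstem ([0.4381, 0.3981, 0.4375, 0.3984, 0.0111, 0.0447], 47)
scene lidflange ([0.4412, 0.3992, 0.437, 0.3986, 0.0347, 0.0131], 357)
scene wash ([0.4312, -0.1591, 0.431, -0.161, 0.0191, 0.152], 21)
scene holderrim ([0.6222, 0.0102, 0.6231, 0.0094, 0.0455, 0.0641], 109)
scene stir ([0.4931, 0.0193, 0.494, 0.0191, 0.0725, 0.0542], 674)
tray ((0.6001853942871094, -0.20652782917022705), (0.19099338352680206, 0.0997425988316536), 5.642391204833984) 308
[ 0.60374203 -0.20391985  0.0176942 ] -3.0030210054292454
waste body ((0.4616290330886841, -0.3786199688911438), (0.04521520808339119, 0.07091806828975677), 58.929195404052734)
top titrant ([0.5864, -0.3612, 0.586, -0.3613, 0.0193, 0.1432], 125)
top solvent ([0.5929, 0.362, 0.5939, 0.3626, 0.0226, 0.1062], 160)
top waste ([0.4547, -0.3904, 0.4559, -0.39, 0.0199, 0.1232], 125)
top vessel ([0.4288, 0.2094, 0.4268, 0.2106, 0.0316, 0.0842], 61)
top lidstem ([0.4363, 0.399, 0.4363, 0.3986, 0.011, 0.0458], 37)
top lidflange ([0.4354, 0.3985, 0.443, 0.3928, 0.0569, 0.0143], 287)
top wash ([0.4319, -0.1579, 0.4313, -0.1594, 0.0205, 0.1533], 21)
top holderrim ([0.6237, 0.0123, 0.6221, 0.0123, 0.0441, 0.0651], 90)
top stir ([0.4915, 0.0195, 0.4931, 0.02, 0.074, 0.0549], 907)
tray ((0.6021268367767334, -0.20355699956417084), (0.18902218341827393, 0.09728753566741943), 5.273896217346191) 274
[ 0.60513933 -0.20496321  0.01892477] -3.034778939895866
waste body ((0.45496973395347595, -0.38871341943740845), (0.05370151624083519, 0.05458526685833931), 17.77619171142578)
```

View pics/crop.png

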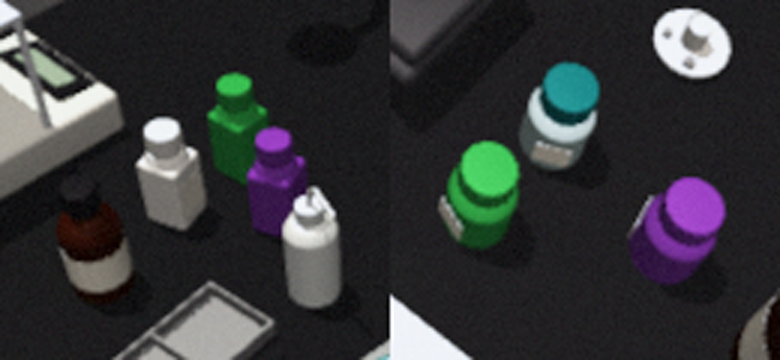

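Both crops confirm the picks: white square bottle (165,170), amber (95,240), teal cap (570,110). First I turn the tool square with the world, to check the signs.

>>> {"api": "play_rows", "payload": {"steps": [[0, [0, 0, 0], -0.1], [0, [0, 0, 0], -0.1], [0, [0, 0, 0], -0.1], [0, [0, 0, 0], 0]], "grip_force": 15}}

```text
t: 1.5
tool_pos: [0.1839, 0.5973, 0.2335]
orientation: [1.0, 0.001, 0.0, -0.0]
wrist_force: [0.4, 0.3, 0.3]
gripper_width: 0.0869
finger_force: 0.0
```

>>> {"api": "play_rows", "payload": {"steps": [[0, [2.2, 3.5, 0], 0], [0, [2.2, 3.5, 0], 0], [0, [2.2, 3.5, 0], 0], [0, [2.2, 3.5, 0], 0], [0, [2.2, 3.5, 0], 0], [0, [2.2, 3.5, 0], 0], [0, [2.2, 3.5, 0], 0], [0, [2.2, 3.5, 0], 0], [0, [2.2, 3.5, 0], 0], [0, [2.2, 3.5, 0], 0], [0, [2.28, 3.7, 0], 0], [0, [0, 0, 3], 0], [0, [0, 0, 3], 0], [0, [0, 0, 0], 0], [0, [0, 0, 0], 0]]}}

```text
t: 3.0
tool_pos: [0.4276, 0.2107, 0.1741]
orientation: [1.0, 0.0, 0.0, 0.0]
wrist_force: [-0.5, 0.2, -0.3]
gripper_width: 0.0871
finger_force: 0.0
```

>>> {"api": "play_rows", "payload": {"steps": [[0, [0, 0, 3], 0], [0, [-0.1, 0, 3], 0], [0, [0, 0, 2.5], 0], [0, [0, 0, 1.5], 0], [0, [0, 0, 0.8], 0], [0, [0, 0, 0], 0], [1, [0, 0, 0], 0], [1, [0, 0, 0], 0], [1, [0, 0, 0], 0], [1, [0, 0, 0], 0], [1, [0, 0, 0], 0], [1, [0, 0, 0], 0], [1, [0, 0, 0], 0], [1, [0, 0, 0], 0]], "grip_force": 15}}

```text
t: 4.4
tool_pos: [0.4265, 0.2105, 0.0661]
orientation: [1.0, 0.001, 0.0, 0.0]
wrist_force: [-0.3, -2.0, 6.0]
gripper_width: 0.0632
finger_force: 14.9
```

>>> {"api": "play_rows", "payload": {"steps": [[1, [0, 0, -1], 0], [1, [0, 0, -2], 0], [1, [0, 0, -3], 0], [1, [0, 0, -3], 0], [1, [0, 0, -2], 0], [1, [0, 0, -1], 0], [1, [0.3, 0.8, 0], 0], [1, [0.7, 2, 0], 0], [1, [1, 3, 0], 0], [1, [1, 3, 0], 0], [1, [1, 3, 0], 0], [1, [1, 3, 0], 0], [1, [1, 2.5, 0], 0], [1, [0.45, 1.2, 0], 0], [1, [0.2, 0.6, 0], 0], [1, [0, 0, 0], 0], [1, [0, 0, 0], 0]]}}

```text
t: 6.1
tool_pos: [0.4926, 0.0201, 0.1852]
orientation: [1.0, 0.001, -0.0, -0.0]
wrist_force: [-1.0, -0.0, -1.3]
gripper_width: 0.0627
finger_force: 14.9
```

Run:
```python
from h import *
for n in("scene","top"):
    c=env.read_camera(n); P=pts(c); 
    print(n,cap(P,(.493,.0195),.203,.032))
    # stirrer teal edge
    im=c["image"].astype(int); m=(im[:,:,1]-im[:,:,0]>25)&(im[:,:,2]-im[:,:,0]>20)
    q=band(pts(c,m),np.array([.493,.0195]),.06,.045,.065); print(len(q),cv2.minEnclosingCircle(q[:,:2].astype(np.float32)))
print(env.get_state()["tool_pos"],env.get_state()["wrist_force"])
```

```text
scene ([0.5015, 0.0186, 0.4999, 0.0221, 0.0434, 0.2027], 102)
123 ((0.4900677800178528, 0.01864241436123848), 0.05030062422156334)
top ([0.465, 0.0242, 0.4698, 0.0185, 0.0185, 0.2031], 10)
35 ((0.46179550886154175, 0.007649682462215424), 0.031069710850715637)
[0.49271036 0.02043984 0.18548821] [ 0.14490645  0.30965391 -2.20056494]
```

>>> {"api": "play_rows", "payload": {"steps": [[1, [0, 0, 2], 0], [1, [0, 0, 2], 0], [1, [0, 0, 1.2], 0], [1, [0, 0, 0.6], 0], [1, [0, 0, 0.2], 0], [1, [0, 0, 0.1], 0], [1, [0, 0, 0.1], 0], [1, [0, 0, 0.05], 0], [1, [0, 0, 0], 0]]}}

```text
t: 7.1
tool_pos: [0.4931, 0.0197, 0.1234]
orientation: [1.0, 0.001, 0.0, -0.0]
wrist_force: [0.2, -1.0, -1.0]
gripper_width: 0.0629
finger_force: 14.9
```

>>> {"api": "play_rows", "payload": {"steps": [[1, [0, 0, 0.1], 0], [1, [0, 0, 0], 0], [0.2, [0, 0, 0], 0], [0.15, [0, 0, 0], 0], [0, [0, 0, 0], 0], [0, [0, 0, 0], 0], [0, [0, 0, 0], 0], [0, [0, 0, -1], 0], [0, [0, 0, -3], 0], [0, [0, 0, -4], 0], [0, [0, 0, -4], 0], [0, [0, 0, 0], 0]]}}

```text
t: 8.3
tool_pos: [0.4965, 0.0203, 0.2491]
orientation: [1.0, 0.001, 0.007, -0.001]
wrist_force: [0.5, -0.2, 0.2]
gripper_width: 0.087
finger_force: 0.0
```

>>> {"api": "play_rows", "payload": {"steps": [[0, [-0.5, -3.7, 0], 0], [0, [-0.5, -3.7, 0], 0], [0, [-0.5, -3.7, 0], 0], [0, [-0.5, -3.7, 0], 0], [0, [-0.5, -3.7, 0], 0], [0, [-0.5, -3.7, 0], 0], [0, [-0.5, -3.7, 0], 0], [0, [-0.5, -3.7, 0], 0], [0, [-0.5, -3.7, 0], 0], [0, [-0.5, -3.7, 0], 0], [0, [-0.6, -0.9, 3], 0], [0, [0, 0, 4], 0], [0, [0, 0, 4], 0], [0, [0, 0, 3], 0], [0, [0, 0, 0], 0], [0, [0, 0, 0], 0]]}}

```text
t: 9.9
tool_pos: [0.437, 0.399, 0.1028]
orientation: [1.0, 0.001, 0.0, 0.0]
wrist_force: [0.4, 0.7, 0.0]
gripper_width: 0.0871
finger_force: 0.0
```

Run:
```python
from h import *
for n in("scene","top"):
    c=env.read_camera(n); P=pts(c)
    print(n,"vessel",cap(P,(.493,.0195),.141,.032),"lid",cap(P,(.4368,.3986),.046,.011),cap(P,(.4368,.3986),.014,.034,.04))
    for t in ("vessel","stirrer"):
        for m in env.masks_of(c,t)[:1]:
            q=pts(c,m["region"]); print(t,m["conf"],q.min(0),q.max(0))
print(env.get_state()["tool_pos"],env.get_state()["wrist_force"])
save(c,"t2.png",(200,120,350,260),4)
```

```text
scene vessel ([0.4937, 0.0198, 0.4925, 0.0202, 0.0331, 0.1388], 82) lid ([0.4384, 0.3983, 0.4383, 0.3982, 0.0112, 0.0448], 46) ([0.4414, 0.3993, 0.4368, 0.3976, 0.035, 0.0133], 367)
vessel 0.95 [ 0.36631837 -0.07466247 -0.0012382 ] [0.52599819 0.05259729 0.14282187]
stirrer 0.77 [ 0.44624819 -0.02949492  0.04719987] [0.53870552 0.06579121 0.08510638]
top vessel ([0.4956, 0.0224, 0.4942, 0.0213, 0.0318, 0.1401], 71) lid ([0.4377, 0.3992, 0.4383, 0.3984, 0.0102, 0.0462], 30) ([0.4408, 0.4097, 0.4362, 0.4001, 0.0344, 0.0143], 96)
vessel 0.61 [ 0.46208795 -0.00928748  0.05226529] [0.5381901  0.05204111 0.14796737]
stirrer 0.63 [ 0.44722461 -0.0273887   0.04635484] [0.52947899 0.06574121 0.14109013]
[0.43699122 0.39922785 0.10372197] [ 0.23246594  0.17701523 -0.41725411]
```

View pics/t2.png

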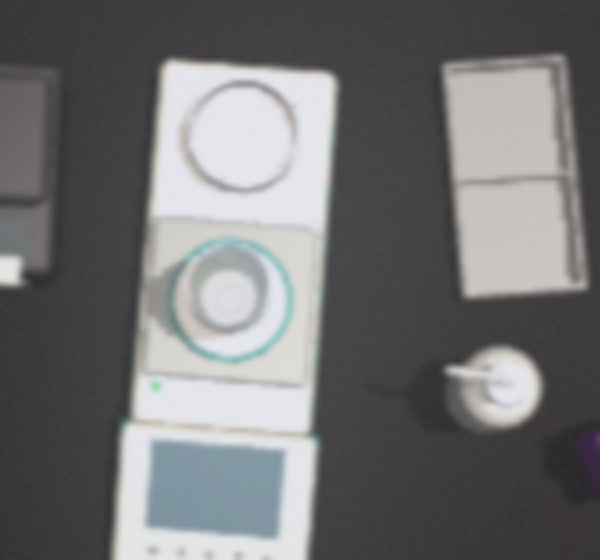

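The vessel stands upright, centred on the plate (foot at (228,295), plate centre (232,299)). Now I take the lid.

>>> {"api": "play_rows", "payload": {"steps": [[0, [0.05, 0, 3], 0], [0, [0, 0, 2.5], 0], [0, [0, 0, 1.2], 0], [0, [0, 0, 0.3], 0], [0, [0, 0, 0], 0], [1, [0, 0, 0], 0], [1, [0, 0, 0], 0], [1, [0, 0, 0], 0], [1, [0, 0, 0], 0], [1, [0, 0, 0], 0], [1, [0, 0, 0], 0], [1, [0, 0, 0], 0], [1, [0, 0, 0], 0], [1, [0, 0, 0], 0], [1, [0, 0, 0], 0], [1, [0, 0, 0], 0], [1, [0, 0, 0], 0]], "grip_force": 12}}

```text
t: 11.9
tool_pos: [0.4369, 0.3985, 0.032]
orientation: [1.0, 0.001, -0.0, 0.0]
wrist_force: [-0.3, -0.1, 0.4]
gripper_width: 0.0215
finger_force: 12.0
```

>>> {"api": "play_rows", "payload": {"steps": [[1, [0, 0, -1], 0], [1, [0, 0, -3], 0], [1, [0, 0, -4], 0], [1, [0, 0, -4], 0], [1, [0, 0, -4], 0], [1, [0, 0, -3], 0], [1, [0, 0, -1], 0], [1, [0.2, 1.5, 0], 0], [1, [0.5, 3.5, 0], 0], [1, [0.6, 4, 0], 0], [1, [0.6, 4, 0], 0], [1, [0.6, 4, 0], 0], [1, [0.6, 4, 0], 0], [1, [0.6, 4, 0], 0], [1, [0.6, 4, 0], 0], [1, [0.6, 4, 0], 0], [1, [0.6, 3, 0], 0], [1, [0.4, 1.2, 0], 0], [1, [0.3, 0.65, 0], 0], [1, [0, 0, 0], 0]]}}

```text
t: 13.9
tool_pos: [0.4991, 0.0197, 0.2311]
orientation: [1.0, 0.0, -0.001, 0.0]
wrist_force: [-0.1, -0.1, -0.1]
gripper_width: 0.0218
finger_force: 12.0
```

>>> {"api": "play_rows", "payload": {"steps": [[1, [0, 0, 0], 0], [1, [0, 0, 0], 0]]}}

```text
t: 14.1
tool_pos: [0.4993, 0.0211, 0.2318]
orientation: [1.0, 0.001, -0.0, -0.0]
wrist_force: [-0.4, -1.1, -0.7]
gripper_width: 0.0216
finger_force: 12.0
```

Run:
```python
from h import *
print(env.get_state()["tool_pos"])
for n in("scene","top"):
    c=env.read_camera(n); P=pts(c)
    q=band(P,np.array([.493,.02]),.05,.18,.232);print(n,len(q),np.histogram(q[:,2],12))
    print(cap(P,(.493,.0195),.141,.032))
    save(c,n+"lid.png",(200,110,330,230),4)
```

```text
[0.49927697 0.02108091 0.23183517]
scene 307 (array([  2,  10,  69, 118,  37,  13,  10,   9,  11,   6,  14,   8]), array([0.20517286, 0.20739356, 0.20961427, 0.21183498, 0.21405569,
       0.21627639, 0.2184971 , 0.22071781, 0.22293852, 0.22515922,
       0.22737993, 0.22960064, 0.23182135]))
([0.4971, 0.0241, 0.4937, 0.02, 0.032, 0.1393], 72)
top 43 (array([ 4,  4,  8,  5, 13,  2,  4,  0,  2,  0,  0,  1]), array([0.21016832, 0.21121341, 0.21225849, 0.21330358, 0.21434867,
       0.21539376, 0.21643885, 0.21748394, 0.21852902, 0.21957411,
       0.2206192 , 0.22166429, 0.22270938]))
([0.4687, 0.0204, 0.4766, 0.0195, 0.0262, 0.1405], 26)
```

View pics/scenelid.png

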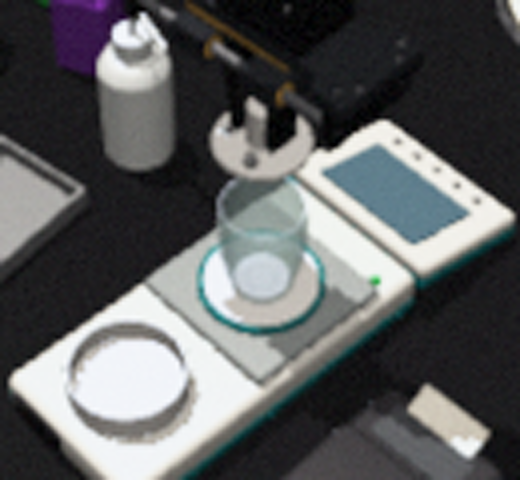

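The lid hangs straight above the vessel at (260,150), level. I correct x and lower it.

>>> {"api": "play_rows", "payload": {"steps": [[1, [-0.4, 0.08, 0], 0], [1, [-0.24, 0, 0], 0], [1, [0, 0, 2], 0], [1, [0, 0, 2], 0], [1, [0, 0, 1], 0], [1, [0, 0, 0.5], 0], [1, [0, 0, 0.2], 0], [1, [0, 0, 0.2], 0], [1, [0, 0, 0.2], 0], [1, [0, 0, 0.1], 0], [1, [0, 0, 0.1], 0], [1, [0, 0, 0], 0], [1, [0, 0, 0], 0]]}}

```text
t: 15.5
tool_pos: [0.4931, 0.0194, 0.1692]
orientation: [1.0, 0.001, 0.0, -0.0]
wrist_force: [0.1, 0.0, -0.3]
gripper_width: 0.0217
finger_force: 12.0
```

>>> {"api": "play_rows", "payload": {"steps": [[1, [0, 0, 0.1], 0], [1, [0, 0, 0.1], 0], [1, [0, 0, 0.05], 0], [1, [0, 0, 0], 0], [1, [0, 0, 0], 0]]}}

```text
t: 16.0
tool_pos: [0.493, 0.0194, 0.1665]
orientation: [1.0, 0.001, -0.0, 0.0]
wrist_force: [-0.2, 0.3, -0.2]
gripper_width: 0.0215
finger_force: 12.0
```

>>> {"api": "play_rows", "payload": {"steps": [[1, [0, 0, 0.05], 0], [1, [0, 0, 0.05], 0], [1, [0, 0, 0], 0], [1, [0, 0, 0], 0]]}}

```text
t: 16.4
tool_pos: [0.493, 0.0194, 0.1655]
orientation: [1.0, 0.001, -0.0, 0.0]
wrist_force: [-0.2, -1.1, -0.9]
gripper_width: 0.0214
finger_force: 12.0
```

>>> {"api": "play_rows", "payload": {"steps": [[0.65, [0, 0, 0], 0], [0.65, [0, 0, 0], 0], [0.65, [0, 0, 0], 0], [0.65, [0, 0, -0.5], 0], [0.65, [0, 0, -1], 0], [0.3, [0, 0, -3], 0], [0, [0, 0, -3], 0], [0, [0, 0, -3], 0], [0, [0, 0, 0], 0]]}}

```text
t: 17.3
tool_pos: [0.4957, 0.0198, 0.2763]
orientation: [1.0, 0.001, 0.006, -0.001]
wrist_force: [-0.4, -0.1, 0.5]
gripper_width: 0.0551
finger_force: 0.0
```

>>> {"api": "play_rows", "payload": {"steps": [[0, [1, -3.4, 0], 0], [0, [1, -3.4, 0], 0], [0, [1, -3.4, 0], 0], [0, [1, -3.4, 0], 0], [0, [1, -3.4, 0], 0], [0, [1, -3.4, 0], 0], [0, [1, -3.4, 0], 0], [0, [1, -3.4, 0], 0], [0, [1, -3.4, 0], 0], [0, [1.1, -3.6, 0], 0], [0, [0, 0, 3], 0], [0, [0, 0, 4], 0], [0, [0, 0, 4], 0], [0, [0, 0, 0], 0], [0, [0, 0, 0], 0]]}}

```text
t: 18.8
tool_pos: [0.5941, 0.3615, 0.161]
orientation: [1.0, 0.001, 0.0, 0.001]
wrist_force: [-0.2, -0.7, 0.3]
gripper_width: 0.0871
finger_force: 0.0
```

Run:
```python
from h import *
print(env.get_state()["tool_pos"])
for n in("scene","top"):
    c=env.read_camera(n); P=pts(c)
    print(cap(P,(.493,.0195),.147,.034),cap(P,(.493,.0195),.179,.011),cap(P,(.594,.362),.106,.022))
    save(c,n+"lidon.png",(200,110,330,230),4)
```

```text
[0.59411558 0.36145306 0.16104509]
([0.4972, 0.0247, 0.4925, 0.0212, 0.0343, 0.1456], 289) ([0.4935, 0.0208, 0.4937, 0.0211, 0.0119, 0.1776], 39) ([0.5951, 0.3613, 0.5949, 0.3611, 0.0222, 0.105], 244)
([0.4917, 0.0232, 0.493, 0.0221, 0.0338, 0.147], 341) ([0.4932, 0.0223, 0.4927, 0.0221, 0.0106, 0.178], 46) ([0.5901, 0.3639, 0.5937, 0.363, 0.0221, 0.1067], 66)
```

View pics/scenelidon.png

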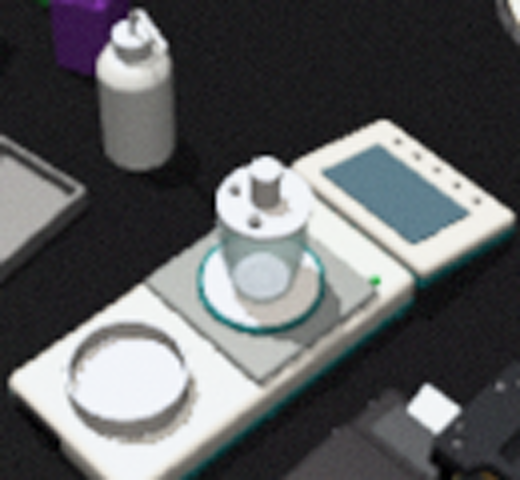

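The lid is seated (flange at (262,205), level, its top at the right height of 0.147 m). Next is the solvent bottle.

>>> {"api": "play_rows", "payload": {"steps": [[0, [0, 0, 3], 0], [0, [0, -0.05, 2.5], 0], [0, [0, 0, 1], 0], [0, [0, 0, 0.5], 0], [0, [0, 0, 0], 0], [1, [0, 0, 0], 0], [1, [0, 0, 0], 0], [1, [0, 0, 0], 0], [1, [0, 0, 0], 0], [1, [0, 0, 0], 0], [1, [0, 0, 0], 0], [1, [0, 0, 0], 0], [1, [0, 0, 0], 0], [1, [0, 0, 0], 0], [1, [0, 0, 0], 0]], "grip_force": 25}}

```text
t: 20.4
tool_pos: [0.5936, 0.3618, 0.0906]
orientation: [1.0, 0.001, -0.0, 0.0]
wrist_force: [-0.0, -1.7, 1.2]
gripper_width: 0.0433
finger_force: 24.9
```

>>> {"api": "play_rows", "payload": {"steps": [[1, [0, 0, -1], 0], [1, [0, 0, -3], 0], [1, [0, 0, -4], 0], [1, [0, 0, -4], 0], [1, [0, 0, -4], 0], [1, [0, 0, -3], 0], [1, [0, 0, -2], 0], [1, [0, 1, 0], 0], [1, [0, 2.5, 0], 0], [1, [-0.3, 4, 0], 0], [1, [-0.3, 4, 0], 0], [1, [-0.3, 4, 0], 0], [1, [-0.3, 4, 0], 0], [1, [-0.3, 4, 0], 0], [1, [-0.3, 4, 0], 0], [1, [-0.3, 4, 0], 0], [1, [-0.3, 4, 0], 0], [1, [-0.3, 4, 0], 0], [1, [-0.3, 4, 0], 0], [1, [-0.3, 4, 0], 0]]}}

```text
t: 22.4
tool_pos: [0.5595, -0.1147, 0.2987]
orientation: [1.0, 0.0, -0.001, -0.0]
wrist_force: [-0.2, 0.4, -1.2]
gripper_width: 0.0432
finger_force: 24.9
```

>>> {"api": "play_rows", "payload": {"steps": [[1, [-0.2, 4, 0], 0], [1, [-0.2, 3, 0], 0], [1, [-0.14, 1.7, 0], 0], [1, [0, 0.9, 0], 0], [1, [0, 0, 0], 0], [1, [0, 0, 0], 0], [1, [0, 0, 0], 0]]}}

```text
t: 23.1
tool_pos: [0.5559, -0.2081, 0.3003]
orientation: [1.0, 0.001, -0.0, -0.0]
wrist_force: [0.3, 0.5, -2.5]
gripper_width: 0.0434
finger_force: 24.9
```

>>> {"api": "play_rows", "payload": {"steps": [[1, [0, 0, 2], 0], [1, [0, 0, 4], 0], [1, [0, 0.1, 4], 0], [1, [0, 0, 4], 0], [1, [0, 0, 3], 0], [1, [0, 0, 1.5], 0], [1, [0, 0, 0.8], 0], [1, [0, 0, 0.4], 0], [1, [0, 0, 0.2], 0], [1, [0, 0, 0.2], 0], [1, [0, 0, 0.1], 0], [1, [0, 0, 0.1], 0], [1, [0, 0, 0], 0]]}}

```text
t: 24.4
tool_pos: [0.556, -0.2101, 0.0978]
orientation: [1.0, 0.001, 0.0, 0.0]
wrist_force: [0.3, -0.7, -1.8]
gripper_width: 0.0433
finger_force: 24.9
```

>>> {"api": "play_rows", "payload": {"steps": [[1, [0, 0, 0.1], 0], [1, [0, 0, 0.1], 0], [1, [0, 0, 0], 0], [0.4, [0, 0, 0], 0], [0.3, [0, 0, 0], 0], [0, [0, 0, 0], 0], [0, [0, 0, 0], 0], [0, [0, 0, 0], 0], [0, [0, 0, -1], 0], [0, [0, 0, -3], 0], [0, [0, 0, -4], 0], [0, [0, 0, -4], 0], [0, [0, 0, -2], 0], [0, [0, 0, 0], 0], [0, [0, 0, 0], 0]]}}

```text
t: 25.9
tool_pos: [0.5557, -0.2099, 0.2361]
orientation: [1.0, 0.0, 0.0, -0.0]
wrist_force: [0.2, -0.3, -0.8]
gripper_width: 0.0867
finger_force: 0.0
```

>>> {"api": "play_rows", "payload": {"steps": [[0, [0.6, 3, 0], 0], [0, [0.6, 3, 0], 0], [0, [0.6, 3, 0], 0], [0, [0.6, 3, 0], 0], [0, [0.6, 3.1, 0], 0], [0, [0, 0, 2], 0], [0, [0, 0, 4], 0], [0, [0, 0, 3], 0], [0, [0, 0, 1.5], 0], [0, [0, 0, 0.5], 0], [0, [0, 0, 0], 0], [1, [0, 0, 0], 0], [1, [0, 0, 0], 0], [1, [0, 0, 0], 0], [1, [0, 0, 0], 0], [1, [0, 0, 0], 0], [1, [0, 0, 0], 0], [1, [0, 0, 0], 0], [1, [0, 0, 0], 0], [1, [0, 0, 0], 0]], "grip_force": 35}}

```text
t: 27.9
tool_pos: [0.5863, -0.3615, 0.1259]
orientation: [1.0, 0.001, 0.0, 0.0]
wrist_force: [-0.2, -2.3, 2.0]
gripper_width: 0.0375
finger_force: 34.9
```

>>> {"api": "play_rows", "payload": {"steps": [[1, [0, 0, 0], 0], [1, [0, 0, 0], 0], [1, [0, 0, -1], 0], [1, [0, 0, -2], 0], [1, [0, 0, -4], 0], [1, [0, 0, -4], 0], [1, [0, 0, -4], 0], [1, [0, 0, -2], 0], [1, [0, 0, -1], 0], [1, [0, 0, 0], 0], [1, [0, 0, 0], 0]]}}

```text
t: 29.0
tool_pos: [0.5854, -0.3601, 0.3029]
orientation: [1.0, 0.001, -0.002, -0.001]
wrist_force: [-0.1, -0.1, -5.0]
gripper_width: 0.0372
finger_force: 35.0
```

Run:
```python
from h import *
s=env.get_state();print(s["tool_pos"],s["wrist_force"],s["torque"])
for n in("scene","top"):
    c=env.read_camera(n); P=pts(c)
    print("solv",cap(P,(.5552,-.2094),.11,.022),"hold",cap(P,(.6224,.011),.066,.044,.055),"wash",cap(P,(.431,-.16),.15,.03))
    # held bottle: lateral extents by height
    for z in(.19,.21,.23,.25):
        q=band(P,np.array([.586,-.36]),.06,z,z+.02); 
        if len(q): print(z,len(q),q.min(0).round(4),q.max(0).round(4))
    save(c,n+"tit.png",(130,60,320,230),3)
```

```text
[ 0.58537791 -0.36012785  0.30292737] [-0.14401683 -0.11558736 -5.02568516] [ 0.01012884 -0.0183012  -0.01971152]
solv ([0.5559, -0.2091, 0.5565, -0.2111, 0.0233, 0.1082], 122) hold ([0.6226, 0.0105, 0.6215, 0.0093, 0.0457, 0.0642], 117) wash ([0.4317, -0.1572, 0.4306, -0.1593, 0.0213, 0.1518], 23)
0.19 122 [ 0.5556 -0.3707  0.1903] [ 0.6189 -0.3233  0.2099]
0.21 133 [ 0.5553 -0.373   0.2102] [ 0.619  -0.3237  0.2297]
0.23 150 [ 0.5551 -0.3716  0.2302] [ 0.6195 -0.3227  0.25  ]
0.25 169 [ 0.5538 -0.374   0.25  ] [ 0.6192 -0.3228  0.2699]
solv (None, 3) hold ([0.6244, 0.0145, 0.6224, 0.0127, 0.0442, 0.0656], 91) wash (None, 2)
0.19 38 [ 0.5506 -0.3657  0.1906] [ 0.5826 -0.3241  0.2091]
0.21 41 [ 0.5509 -0.3711  0.2107] [ 0.581  -0.3235  0.2297]
0.23 53 [ 0.5509 -0.3747  0.2304] [ 0.5805 -0.323   0.25  ]
0.25 73 [ 0.5513 -0.3867  0.2504] [ 0.5762 -0.3251  0.2697]
```

View pics/scenetit.png

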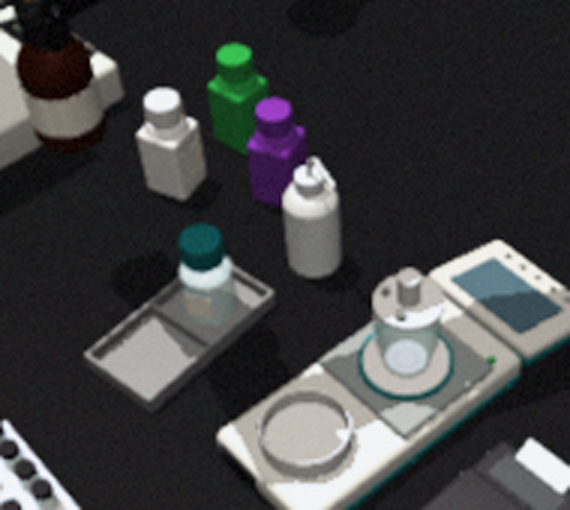

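Solvent stands in the near place (cap at (202,248)) and the titrant bottle hangs upright. On to the holder.

>>> {"api": "play_rows", "payload": {"steps": [[1, [0.1, -1, 0], 0], [1, [0.2, -2.5, 0], 0], [1, [0.3, -4, 0], 0], [1, [0.4, -4, 0], 0], [1, [0.4, -4, 0], 0], [1, [0.4, -4, 0], 0], [1, [0.4, -4, 0], 0], [1, [0.4, -4, 0], 0], [1, [0.4, -4, 0], 0], [1, [0.4, -3, 0], 0], [1, [0.2, -1.8, 0], 0], [1, [0, -0.9, 0], 0], [1, [0, 0, 0], 0], [1, [0, 0, 0], 0], [1, [0, 0, 0], 0]]}}

```text
t: 30.6
tool_pos: [0.6215, 0.0097, 0.3056]
orientation: [1.0, -0.0, -0.0, 0.0]
wrist_force: [-0.4, -0.1, -3.8]
gripper_width: 0.0373
finger_force: 35.0
```

>>> {"api": "play_rows", "payload": {"steps": [[1, [0.05, -0.1, 2], 0], [1, [0, 0, 3], 0], [1, [0, 0, 3], 0], [1, [0, 0, 2], 0], [1, [0, 0, 0.6], 0], [1, [0, 0, 0], 0], [1, [0, 0, 0], 0]]}}

```text
t: 31.3
tool_pos: [0.6232, 0.0116, 0.2012]
orientation: [1.0, 0.0, 0.002, -0.0]
wrist_force: [0.6, -0.5, -3.0]
gripper_width: 0.0372
finger_force: 35.0
```

Run:
```python
from h import *
s=env.get_state();print(s["tool_pos"],s["wrist_force"])
c=env.read_camera("scene"); save(c,"hold1.png",(195,150,275,230),6)
```

```text
[0.62322314 0.01157151 0.20118554] [ 0.64717973 -0.47844542 -2.97621563]
```

View pics/hold1.png

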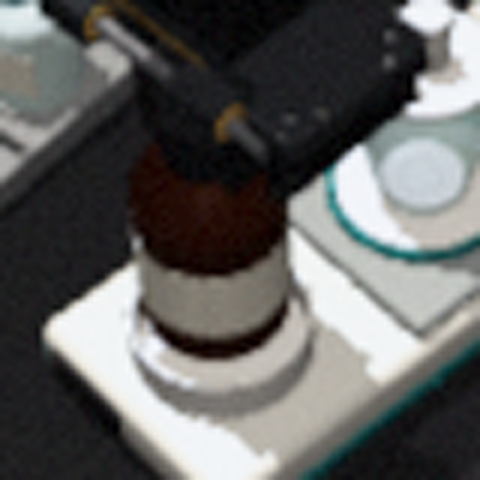

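The bottle base (143–290 px) is over the holder ring (133–312 px), about 2 mm to the left. I nudge it and lower it slowly.

>>> {"api": "play_rows", "payload": {"steps": [[1, [-0.1, -0.06, 0], 0], [1, [0, 0, 0.4], 0], [1, [0, 0, 0.4], 0], [1, [0, 0, 0.3], 0], [1, [0, 0, 0.3], 0], [1, [0, 0, 0], 0], [1, [0, 0, 0], 0]]}}

```text
t: 32.05
tool_pos: [0.6212, 0.0126, 0.1854]
orientation: [1.0, 0.001, -0.0, 0.0]
wrist_force: [0.6, -0.4, -3.9]
gripper_width: 0.0371
finger_force: 35.0
```

>>> {"api": "play_rows", "payload": {"steps": [[1, [0, 0, 0.4], 0], [1, [0, 0, 0.3], 0], [1, [0, 0, 0.2], 0], [1, [0, 0, 0.2], 0], [1, [0, 0, 0.1], 0], [1, [0, 0, 0], 0], [1, [0, 0, 0], 0]]}}

```text
t: 32.75
tool_pos: [0.6212, 0.0126, 0.1736]
orientation: [1.0, 0.001, 0.0, -0.0]
wrist_force: [-1.1, 0.4, -4.2]
gripper_width: 0.037
finger_force: 35.0
```

>>> {"api": "play_rows", "payload": {"steps": [[1, [0, 0, 0.1], 0], [1, [0, 0, 0.05], 0], [1, [0, 0, 0], 0], [0.5, [0, 0, 0], 0], [0.4, [0, 0, 0], 0], [0.2, [0, 0, 0], 0], [0, [0, 0, 0], 0], [0, [0, 0, 0], 0], [0, [0, 0, 0], 0], [0, [0, 0, -1], 0], [0, [0, 0, -3], 0], [0, [0, 0, -4], 0], [0, [0, 0, -2], 0], [0, [0, 0, 0], 0], [0, [0, 0, 0], 0]]}}

```text
t: 34.25
tool_pos: [0.621, 0.0127, 0.2727]
orientation: [1.0, 0.001, 0.001, -0.0]
wrist_force: [0.4, 0.4, -0.3]
gripper_width: 0.0868
finger_force: 0.0
```

>>> {"api": "play_rows", "payload": {"steps": [[0, [-1.6, 4, 0], 0], [0, [-1.6, 4, 0], 0], [0, [-1.6, 4, 0], 0], [0, [-1.6, 4, 0], 0], [0, [-1.6, 4, 0], 0], [0, [-1.6, 4, 0], 0], [0, [-1.6, 4, 0], 0], [0, [-1.6, 4, 0], 0], [0, [-1.6, 4, 0], 0], [0, [-1.6, 3.5, 0], 0], [0, [-0.6, 0.87, 0], 0], [0, [0, 0, 3], 0], [0, [0, 0, 4], 0], [0, [0, 0, 0], 0], [0, [0, 0, 0], 0]]}}

```text
t: 35.75
tool_pos: [0.4556, -0.391, 0.2017]
orientation: [1.0, 0.001, -0.001, -0.0]
wrist_force: [-0.1, -0.4, 1.7]
gripper_width: 0.0866
finger_force: 0.0
```

Run:
```python
from h import *
s=env.get_state();print(s["tool_pos"],s["wrist_force"])
for n in("scene","top"):
    c=env.read_camera(n); P=pts(c)
    print("waste",cap(P,(.455,-.391),.124,.02),"titr",cap(P,(.622,.012),.19,.019),"hold",cap(P,(.6224,.011),.066,.044,.055),"solv",cap(P,(.5552,-.2094),.11,.022))
save(c,"tit2.png",(220,110,340,210),5)
```

```text
[ 0.45557601 -0.3910283   0.20172598] [-0.08951265 -0.42051132  1.69682273]
waste ([0.4545, -0.3908, 0.4533, -0.3914, 0.0206, 0.122], 75) titr ([0.6212, 0.0122, 0.6211, 0.0115, 0.0192, 0.1886], 136) hold ([0.6362, 0.0292, 0.6232, 0.0116, 0.0438, 0.065], 131) solv ([0.5563, -0.2086, 0.5562, -0.2089, 0.0233, 0.1083], 121)
waste (None, 4) titr ([0.6209, 0.0132, 0.6203, 0.0125, 0.0198, 0.1889], 133) hold ([0.6047, 0.0117, 0.6219, 0.0125, 0.0442, 0.0651], 68) solv ([0.5565, -0.2076, 0.5571, -0.2085, 0.0228, 0.1093], 158)
```

View pics/tit2.png

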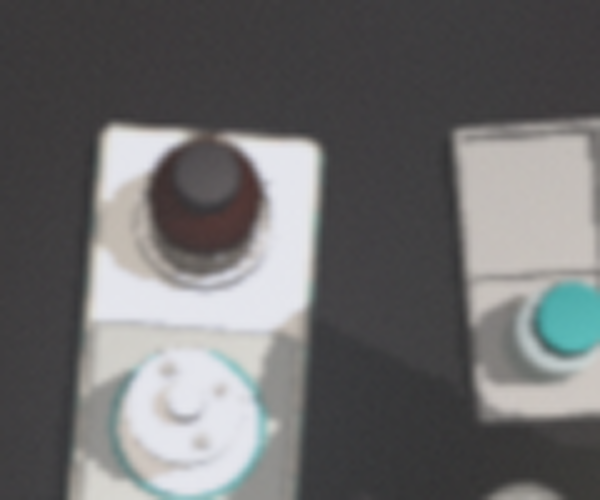

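The titrant bottle stands in the holder ((205,205), cap top at 0.189 m, about 1–2 mm off centre), and solvent stands in the near place. Next is the waste bottle.

>>> {"api": "play_rows", "payload": {"steps": [[0, [-0.1, 0, 3], 0], [0, [0, 0, 3], 0], [0, [0, 0, 2], 0], [0, [0, 0, 1], 0], [0, [0, 0, 0], 0], [1, [0, 0, 0], 0], [1, [0, 0, 0], 0], [1, [0, 0, 0], 0], [1, [0, 0, 0], 0], [1, [0, 0, 0], 0], [1, [0, 0, 0], 0], [1, [0, 0, 0], 0], [1, [0, 0, 0], 0], [1, [0, 0, 0], 0], [1, [0, 0, 0], 0]], "grip_force": 25}}

```text
t: 37.35
tool_pos: [0.4547, -0.3914, 0.1122]
orientation: [1.0, 0.001, 0.0, 0.0]
wrist_force: [-0.6, 0.1, 1.3]
gripper_width: 0.0395
finger_force: 24.9
```

>>> {"api": "play_rows", "payload": {"steps": [[1, [0, 0, -1], 0], [1, [0, 0, -3], 0], [1, [0, 0, -4], 0], [1, [0, 0, -4], 0], [1, [0, 0, -4], 0], [1, [0, 0, -2], 0], [1, [0, 0, -1], 0], [1, [0, 0, 0], 0], [1, [0, 0, 0], 0]]}}

```text
t: 38.25
tool_pos: [0.454, -0.3906, 0.3003]
orientation: [1.0, 0.0, -0.001, -0.001]
wrist_force: [0.4, 0.2, -2.1]
gripper_width: 0.0392
finger_force: 24.9
```

>>> {"api": "play_rows", "payload": {"steps": [[1, [1, -1, 0], 0], [1, [2.5, -2.5, 0], 0], [1, [3, -3, 0], 0], [1, [3, -3, 0], 0], [1, [3, -3, 0], 0], [1, [3, -3, 0], 0], [1, [2.2, -2.1, 0], 0], [1, [1.5, -1.5, 0], 0], [1, [0, 0, 0], 0.07], [1, [0, 0, 0], 0.07], [1, [0, 0, 0], 0.07], [1, [0, 0, 2], 0], [1, [0, 0, 4], 0], [1, [0, 0, 4], 0], [1, [0, 0, 3], 0], [1, [0, 0, 2], 0], [1, [0, 0, 1], 0], [1, [0, 0, 0], 0], [1, [0, 0, 0], 0]]}}

```text
t: 40.15
tool_pos: [0.6471, -0.2002, 0.143]
orientation: [0.995, -0.104, 0.001, 0.0]
wrist_force: [0.8, -0.1, -1.0]
gripper_width: 0.0399
finger_force: 24.9
```

>>> {"api": "play_rows", "payload": {"steps": [[1, [0, 0, 1], 0], [1, [0, 0, 0.7], 0], [1, [0, 0, 0.4], 0], [1, [0, 0, 0.2], 0], [1, [0, 0, 0.1], 0], [1, [0, 0, 0.1], 0], [1, [0, 0, 0], 0], [1, [0, 0, 0], 0]]}}

```text
t: 40.95
tool_pos: [0.6465, -0.2001, 0.1173]
orientation: [0.995, -0.104, 0.0, 0.0]
wrist_force: [-0.5, 0.1, -1.8]
gripper_width: 0.0395
finger_force: 24.9
```

>>> {"api": "play_rows", "payload": {"steps": [[1, [0, 0, 0.1], 0], [1, [0, 0, 0], 0], [0.5, [0, 0, 0], 0], [0.4, [0, 0, 0], 0], [0.2, [0, 0, 0], 0], [0, [0, 0, 0], 0], [0, [0, 0, 0], 0], [0, [0, 0, 0], 0], [0, [0, 0, -1], 0], [0, [0, 0, -3], 0], [0, [0, 0, -4], 0], [0, [0, 0, -4], 0], [0, [0, 0, -4], 0], [0, [-4, 0, 0], 0], [0, [-4, 0, 0], 0], [0, [-4, 0, 0], 0], [0, [0, 0, 0], 0], [0, [0, 0, 0], 0]]}}

```text
t: 42.75
tool_pos: [0.5289, -0.1752, 0.2778]
orientation: [0.995, -0.104, 0.002, 0.0]
wrist_force: [0.1, -1.0, -0.2]
gripper_width: 0.0871
finger_force: 0.0
```

Run:
```python
from h import *
s=env.get_state();print(s["tool_pos"],s["wrist_force"])
for n in("scene","top"):
    c=env.read_camera(n); P=pts(c)
    for t,a in dict(waste=((.6468,-.2006),.128,.02),titr=((.622,.012),.19,.019),solv=((.5552,-.2094),.11,.022),stem=((.493,.0195),.179,.011),wash=((.431,-.16),.15,.03)).items(): print(n,t,cap(P,*a))
    if n=="scene": save(c,"end.png",(130,60,320,230),3)
```

```text
[ 0.52887824 -0.17521462  0.27777643] [ 0.09863319 -0.96809857 -0.22668166]
scene waste ([0.6461, -0.1997, 0.6463, -0.2001, 0.0209, 0.1262], 116)
scene titr ([0.6212, 0.0124, 0.6211, 0.0112, 0.0195, 0.1881], 141)
scene solv ([0.5562, -0.2089, 0.5548, -0.2096, 0.0227, 0.1089], 120)
scene stem ([0.4933, 0.0208, 0.4938, 0.0195, 0.0116, 0.1773], 40)
scene wash ([0.4318, -0.157, 0.4306, -0.1614, 0.0214, 0.1508], 22)
top waste (None, 0)
top titr (None, 0)
top solv ([0.5455, -0.2032, 0.5459, -0.2044, 0.0169, 0.1104], 11)
top stem ([0.4922, 0.0298, 0.4918, 0.0287, 0.0071, 0.1773], 10)
top wash ([0.432, -0.1573, 0.431, -0.1576, 0.0218, 0.1514], 25)
```

View pics/end.png

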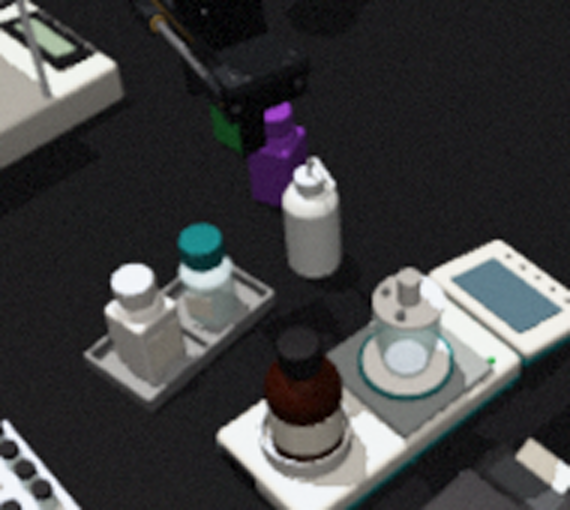

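The picture shows everything in place and upright: waste (140,325), solvent (205,275), titrant (300,400), vessel with lid (407,320). The wash bottle (312,220) has not moved, and the gripper is clear.

```bash
python3 -c "
from cell import env
print(env.hand_in())"
```

```text
the job is handed in; nothing more can be done
None
```

I set up the titrator as asked and handed the job in at about 43 s of robot time. The last camera pictures showed all five items upright in their places and the wash bottle unmoved; the hand-in returned no verdict.

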